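Fit check of a double-lidded gauge case

ROBOT

A 7-joint arm with a two-finger parallel gripper is mounted at the origin on the work surface. World frame = base frame: x ahead of the robot, y to its left, z up, the work surface at z = 0. Lengths are in m, angles in rad, forces in N, time in s.
With the tool pointing down it reaches from about 0.4 to 0.85 m from the base axis. Payload 10.4 kg.
Tool frame: the origin (TCP) lies on the centre line of the jaws, within the pads' length; the fingertips stand 14 mm ahead of it and the grasp point (between the pads) lies 5 mm behind it (tip_reach is the z of the fingertips in the tool frame, in m); z points along the fingers, x is the direction in which the jaws open and shut, and the axes are right-handed (so a half turn about z gives the same grasp; the last joint's range is limited). The gripper opens to 87 mm and grips with 3 to 60 N. Pads are 19 mm wide; open, the fingers measure 117 mm over their backs; the gripper's body (75 mm by 190 mm) begins 51 mm behind the grasp point.
Start: joints at [-1.259, 0.332, -0.065, 1.46, 0.022, 1.35, -0.088], TCP at [0.205, 0.59, 0.237] pointing down, gripper open.
Joint ranges: [-2.6, 2.6], [-0.5, 2.12], [-1.47, 1.34], [0.16, 2.42], [-1.27, 4.41], [0.06, 2.06], [-2.6, 2.6]. Speed limits (rad/s): [2.22, 2.22, 2.79, 2.79, 3.14, 3.14, 3.14].

INTERFACE

Orientations are given as a unit quaternion [x, y, z, w].
In Python, from bench import * gives the robot as it stands.
- The arm moves only by the tool carry_out, never from a script. Its argument "rows" is a list of rows, each a list of 5 numbers: the closure, from -1 (fully open) to 1 (shut), so that 0 is half open, then the shift along the tool's x, y, z in units of 30 mm (1.0 is 30 mm), then the turn about the tool's z in units of 5 degrees (1.0 is 5 degrees). In form: [[jaw, x, y, z, turn], ...]. A call has 1 to 20 rows; each row shifts and turns the pose as measured when the row begins, along the tool's axes as they then stand; what a row does not reach is not made up. A row lasts 1/12 s, in which the tool goes at most 41.7 mm and 7.16 degrees, less where a joint would pass 70% of its speed; a pose out of reach is approached as far as the arm can. A call is refused whole if a number of a shift passes 1 or a number of a turn 1, either way. A call with a gripper value outside its range is refused whole. The fingers move at their own pace and stop on an object; "force" is the grip in N (left out, the last holds). Time passes only in rows, so rows that do not move let the fingers close. It gives the time, the measured TCP pose, the force and the opening at its end, in the units of the state.
- read_state(): the state, without advancing time (a new reading comes with each control period).
- camera(name): name is "side" or "top" or "wrist"; returns the picture (480x640x3 uint8, blue, green, red); there is no depth.
- camera_info(name): a dict with "fx", "fy", "cx", "cy" (pixels), "extrinsics" (4x4, takes a point from camera to world coordinates); the wrist camera has in their place "tool_from_camera" (4x4, takes a point from camera to tool coordinates, whose origin is the TCP and whose axes are the tool frame's). Camera axes: x right, y down, z forward; pixel columns grow to the right and rows downward; lengths in m; the calibration is good to about 2 mm. A picture is of the moment at which its call begins: read the wrist's pose just before it. camera_info takes no time and is no camera call.
- close_job(): hands the job in, once; it reports no verdict.
Trained networks look in the newest picture that a camera, given by its name, has taken for a name from the list of things; names that differ only in an ending like _2 or _b are one class to them, and where a whole thing is asked for, a point or a joint stands for the part that bears it (a point fixed in the world has none). Each returns a list of dicts, best first, with "conf" (0 to 1); they miss things now and then, are a little off and sometimes report something else, mostly with a low value. They report only what shows in the picture. A call takes as long as a camera call. They do not tell look-alikes from the thing itself.
- recognise(query, camera): "box" ([centre column, centre row, width, height] in pixels, round what is visible of it).
- silhouettes(query, camera): "mask" (480x640 bool, what is visible of it) and "box" ([centre column, centre row, width, height] in pixels, round what is visible of it).
- pinpoint(query, camera): "xy" ([column, row] in pixels: a listed point, or the origin of a listed thing).
The state is a dict: "time": time; "joint_positions": joint angles; "joint_vel": joint speeds; "joint_torque": joint torques, N m; "ee_pos": TCP position; "eef_rot": TCP orientation; "ft_force": force on the tool from outside, world axes, zero at the start; "torque": the same for the moment, N m; "width": finger opening in m.
Only numpy, scipy, OpenCV 4.12 (cv2) and the standard library are available. Lean on these libraries where they do the work, as an engineer would, in place of code of your own. Each camera call takes 0.05 s, during which the arm holds its last target. There are 200 camera calls.

TASK

Do the fit check on the gauge case: carry the nested pair of lids together to the open green case, lower them (do not drop them) until the inner lid sits fully home on the rim with the blue outer cover still on it, and let go. Then lift the blue outer cover alone, leaving the inner lid seated and in place, and finish still holding the cover in the gripper, roughly level and well clear (a few centimetres) above the top of the inner lid's handle. Leave the V-block, ring gauge, link plate and caliper where they are.

Things in the scene. Friction and masses are not known exactly. Their poses are not given: they have to be found in the camera images.
- case: Open green-painted metal gauge case, fixed to the work surface: 104 (x) x 74 (y) x 60 mm high, walls 5 mm, opening 94 x 64 mm; a dark insert with steel gauge blocks lies inside, well below where the lid reaches. Origin: centre of its underside; x along its long side, z up; rim at z = 60 mm. Place and yaw vary. The lids fit either way round (half a turn).
- inner_lid: Inner lid, bare aluminium, loose, 0.26 kg. Origin: centre of its underside; x along its long side, z up. Plug 80 x 50 mm up to z = 6 mm, then 86 x 56 mm to 14; plate 104 x 74 mm from z = 14 to 19; orange bar handle above. Starts on its plug on the work surface with the cover on it. Home: plug in the case's opening (4 mm play each side), plate on the rim, origin 46 mm above the case's.
- handle_top (a point): Centre of the top of the inner lid's handle: an upright flat orange bar, 36 (x) x 14 (y) mm, from z = 19 to 70 mm in the lid's frame. Only its last 27 mm stand free above the cover's collar. Grasp it there from above, across the 14 mm; lifted by it, the inner lid carries the cover along.
- outer_cover: Outer cover, blue painted metal, loose, 0.20 kg: inverted tray 118 (x) x 88 (y) x 13 mm; its skirt hangs round the inner lid's plate, 3 mm play each side. Origin: centre of its underside (skirt's lower edge); x along its long side, z up; top plate z = 9 to 13 mm, collar above. Nested, its origin is 10 mm above the inner lid's, and 60 mm below the handle's top.
- collar_top (a point): Centre of the top of the cover's collar, an upright rectangular blue frame 72 (x) x 48 (y) mm outside, 60 x 36 mm inside, from z = 13 to 33 mm in the cover's frame, open right through, with the inner lid's handle standing up through it. Grasp it from above across its 48 mm, handle between the fingers.
- v_block: Bystander: dark steel V-block 50 x 60 x 50 mm; origin at the centre of its underside.
- ring_gauge: Bystander: steel ring gauge, 52 mm outside diameter, 16 mm high, lying flat; origin at the centre of its underside.
- link: Bystander: flat aluminium link plate with two holes, 86 x 26 x 8 mm; origin at the centre of its underside.
- caliper: Bystander: digital caliper lying flat, 220 mm long (x), jaws towards its -y side, up to 17 mm high; origin under the middle of its beam.
Not all that is in view belongs to the job. There is more than one size of the inner_lid; the job needs the largest.

How it is judged:
By the outcome, as a careful person would: the job done as asked, in the order asked, and still so for the second after the job is handed in, while the arm keeps its last pose, push and grip.
It also fails if it takes over 51 s, if anything falls off the work surface, if the arm or the gripper's body presses on something with over 40 N, if the wrist force passes 120 N, or if a joint passes its speed limit or range.

## Working session

There is one attempt and no reset: what is moved stays moved. The work goes in short steps, Python scripts to look and compute and a tool call to move; the robot and the scene stay as the last step left them, time stands still between calls to the robot, and variables do not carry over. Pictures are saved under pics/ and viewed, about 8 in all and at most 12, crops included, and the job is handed in when it is done.

Besides the shell and the picture viewer there is one more tool, called after "Emit:" as a command line: name --pt "numbers of a row" for each row, then --argument value for the rest. carry_out: Moves the arm, as the interface text tells. Its arguments: {"type":"object","properties":{"rows":{"type":"array","items":{"type":"array","items":{"type":"number"}}},"force":{"type":"number"}},"required":["rows"]}

```bash
mkdir -p pics
cat > h.py <<'E'
from bench import *
import numpy as np, cv2
from scipy.spatial.transform import Rotation as R
def T(name,s=None):
    i=camera_info(name)
    if 'extrinsics' in i: return i,np.array(i['extrinsics'])
    s=s or read_state(); M=np.eye(4); M[:3,:3]=R.from_quat(s['eef_rot']).as_matrix(); M[:3,3]=s['ee_pos']
    return i,M@np.array(i['tool_from_camera'])
def back(name,xy,z,s=None):
    i,E=T(name,s); d=E[:3,:3]@np.array([(xy[0]-i['cx'])/i['fx'],(xy[1]-i['cy'])/i['fy'],1]); o=E[:3,3]
    return o+d*(z-o[2])/d[2]
def proj(name,P,s=None):
    i,E=T(name,s); q=(np.atleast_2d(P)-E[:3,3])@E[:3,:3]
    return np.c_[q[:,0]/q[:,2]*i['fx']+i['cx'],q[:,1]/q[:,2]*i['fy']+i['cy']]
E
python3 - <<'E'
from h import *
a=camera('top');b=camera('side')
cv2.imwrite('pics/top.png',a);cv2.imwrite('pics/side.png',b)
for q,z in [('case',.06),('inner_lid',0),('handle_top',.07),('outer_cover',.01),('collar_top',.043)]:
    for c in ('top','side'):
        for d in pinpoint(q,c): 
            zz=0 if q=='case' else z
            print(q,c,round(d['conf'],2),np.round(d['xy']),back(c,d['xy'],zz).round(3))
s=read_state();print(s['time'],s['ee_pos'],s['eef_rot'],s['width'],s['ft_force'])
for c in('top','side'): print(T(c)[1].round(2).tolist())
E
```

```text
case top 0.75 [174. 268.] [0.516 0.228 0.   ]
case top 0.43 [305. 344.] [0.385 0.007 0.   ]
case side 0.83 [271. 381.] [0.514 0.232 0.   ]
inner_lid top 0.96 [382. 267.] [ 0.512 -0.126  0.   ]
inner_lid top 0.71 [456. 262.] [ 0.52  -0.254  0.   ]
inner_lid top 0.56 [307. 271.] [0.508 0.002 0.   ]
inner_lid side 0.95 [407. 208.] [ 0.516 -0.259  0.   ]
inner_lid side 0.83 [348. 291.] [0.504 0.008 0.   ]
inner_lid side 0.72 [377. 244.] [ 0.517 -0.128  0.   ]
inner_lid side 0.41 [379. 241.] [ 0.519 -0.137  0.   ]
handle_top top 0.93 [472. 258.] [ 0.518 -0.261  0.07 ]
handle_top top 0.88 [386. 259.] [ 0.519 -0.125  0.07 ]
handle_top top 0.78 [305. 274.] [0.497 0.006 0.07 ]
handle_top side 0.91 [380. 222.] [ 0.515 -0.125  0.07 ]
handle_top side 0.87 [408. 191.] [ 0.511 -0.234  0.07 ]
handle_top side 0.74 [354. 275.] [0.491 0.016 0.07 ]
outer_cover top 0.56 [380. 264.] [ 0.516 -0.121  0.01 ]
outer_cover top 0.3 [384. 260.] [ 0.523 -0.129  0.01 ]
outer_cover side 0.85 [379. 241.] [ 0.515 -0.129  0.01 ]
outer_cover side 0.58 [247. 225.] [ 0.769 -0.011  0.01 ]
collar_top top 0.83 [386. 259.] [ 0.522 -0.128  0.043]
collar_top side 0.72 [378. 230.] [ 0.519 -0.128  0.043]
0.6 [0.20537686 0.59030698 0.23657643] [ 8.15045142e-01  5.79397458e-01  3.26836576e-05 -2.51282871e-05] 0.0869872095063593 [0.22897014 0.52864804 0.51774843]
[[-0.02, -0.99, 0.14, 0.43], [-1.0, 0.01, -0.02, 0.0], [0.02, -0.14, -0.99, 0.97], [0.0, 0.0, 0.0, 1.0]]
[[-0.83, -0.42, 0.37, 0.26], [-0.56, 0.62, -0.55, 0.47], [-0.0, -0.66, -0.75, 0.74], [0.0, 0.0, 0.0, 1.0]]
```

View pics/top.png

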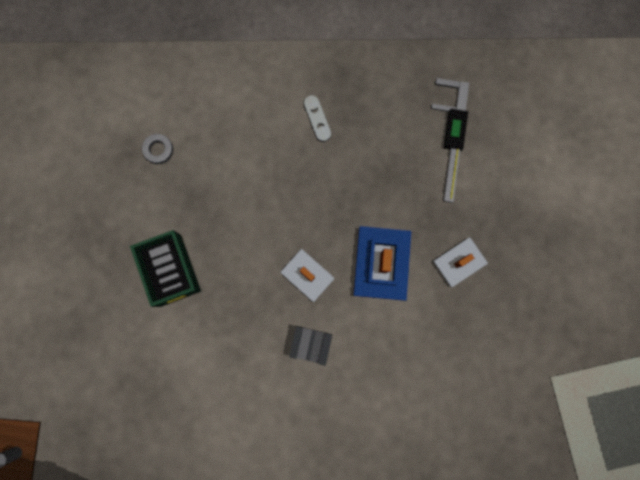

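View pics/side.png

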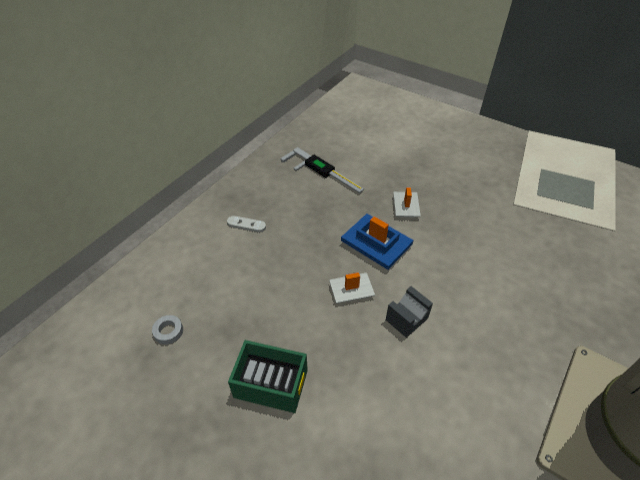

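Top view: the nested pair (blue, orange handle) is at about (382,263), the case at (168,268), and two smaller decoy lids at (307,274) and (461,262). The V-block is near (308,344). Next: yaws.

Run:
```python
from h import *
s=read_state()
for q,z in [('case',.055),('outer_cover',.015)]:
  for c in ('top','side'):
    camera(c)
    for d in silhouettes(q,c)[:2]:
        p=np.argwhere(d['mask'])[:,::-1]
        cs,_=cv2.findContours(d['mask'].astype(np.uint8),0,1); k=max(cs,key=len)[:,0]
        P=np.array([back(c,x,z)[:2] for x in k]).astype(np.float32)*1000
        (cx,cy),(w,h),a=cv2.minAreaRect(P); 
        if h>w: w,h,a=h,w,a+90
        print(q,c,round(d['conf'],2),np.round([cx,cy,w,h,a],1))
# handle / green rim by colour in top
im=cv2.cvtColor(camera('top'),cv2.COLOR_BGR2HSV)
for n,lo,hi,z in [('blue',(105,120,40),(125,255,255),.012),('green',(60,80,30),(90,255,255),.055)]:
    m=cv2.inRange(im,lo,hi); cs,_=cv2.findContours(m,0,1); k=max(cs,key=cv2.contourArea)[:,0]
    P=np.array([back('top',x,z)[:2] for x in k]).astype(np.float32)*1000
    print(n,cv2.minAreaRect(P))
M=R.from_quat(s['eef_rot']).as_matrix();print('tool x',M[:,0].round(3),'y',M[:,1].round(3))
```

```text
case top 0.88 [511.3 230.3 112.1  86.8  20.3]
case side 0.97 [506.2 242.7 113.5  96.7  20.4]
case side 0.15 [504.7 -93.5 119.3  96.8 174.8]
outer_cover top 0.73 [ 519.2 -125.1  119.    89.6  173.7]
outer_cover side 0.94 [ 518.7 -125.9  125.2  101.3  174.2]
blue ((518.7831420898438, -125.63075256347656), (88.66508483886719, 117.49449157714844), 83.72430419921875)
green ((511.48248291015625, 233.38809204101562), (104.902099609375, 75.0914306640625), 20.66628074645996)
tool x [0.329 0.944 0.   ] y [ 0.944 -0.329 -0.   ]
```

Emit:
carry_out --pt "-1 -0.5 0.9 0 0" --pt "-1 -0.5 0.9 0 0" --pt "-1 -0.5 0.9 0 0" --pt "-1 -0.5 0.9 0 0" --pt "-1 -0.5 0.9 0 0" --pt "-1 -0.5 0.9 0 0" --pt "-1 -0.5 0.9 0 0" --pt "-1 -0.5 0.9 0 0" --pt "-1 -0.5 0.9 0 0" --pt "-1 -0.5 0.9 0 0" --pt "-1 -0.5 0.9 0 0" --pt "-1 -0.5 0.9 0 0" --pt "-1 -0.5 0.9 0 0" --pt "-1 0 0 0 0"

```text
time: 2.22
ee_pos: [0.4826, 0.2785, 0.236]
eef_rot: [0.813, 0.582, 0.001, -0.001]
ft_force: [-0.2, -0.6, -0.1]
width: 0.0873
```

Run:
```python
from h import *
s=read_state(); a=camera('wrist'); cv2.imwrite('pics/w1.png',a)
print(np.array(camera_info('wrist')['tool_from_camera']).round(3))
im=cv2.cvtColor(a,cv2.COLOR_BGR2HSV)
m=cv2.inRange(im,(60,80,30),(90,255,255)); cs,_=cv2.findContours(m,0,1); k=max(cs,key=cv2.contourArea)[:,0]
P=np.array([back('wrist',x,.06,s)[:2] for x in k]).astype(np.float32)*1000
print(cv2.minAreaRect(P))
print([ (d['conf'],back('wrist',d['xy'],0,s)) for d in pinpoint('case','wrist')])
```

```text
[[ 1.     0.002 -0.001  0.   ]
 [-0.001  0.956  0.294 -0.08 ]
 [ 0.001 -0.294  0.956 -0.148]
 [ 0.     0.     0.     1.   ]]
((509.11749267578125, 239.50807189941406), (106.89128112792969, 83.36970520019531), 20.322595596313477)
[(0.64, array([0.5104554, 0.2350562, 0.       ]))]
```

View pics/w1.png

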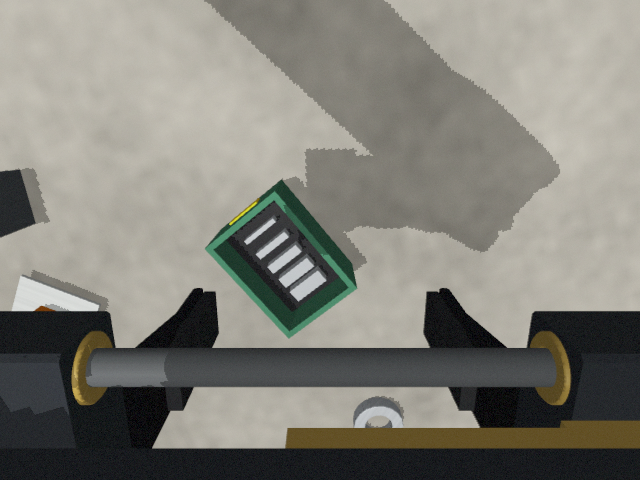

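Run:
```python
from h import *
s=read_state(); a=cv2.imread('pics/w1.png')
im=cv2.cvtColor(a,cv2.COLOR_BGR2HSV)
print([im[y,x].tolist() for x,y in [(240,290),(345,285),(320,230),(250,215)]])
m=cv2.inRange(im,(60,80,100),(90,255,255)); cs,_=cv2.findContours(m,0,1); k=cv2.convexHull(np.vstack([c for c in cs if len(c)>20]))[:,0]
P=np.array([back('wrist',x,.06,s)[:2] for x in k]).astype(np.float32)*1000
print(cv2.minAreaRect(P))
q=np.array([back('wrist',x,.06,s)[:2] for x in [(206,248),(277,195),(356,290),(290,337)]])*1000
print(q.round(1),q.mean(0))
```

```text
[[22, 23, 170], [76, 117, 63], [76, 128, 60], [76, 117, 148]]
((508.5346984863281, 241.04736328125), (103.6922378540039, 73.7308349609375), 20.5933837890625)
[[473.4 189.7]
 [451.1 258.1]
 [546.  292.5]
 [569.6 226.5]] [510.05071816 241.71173944]
```

Emit:
carry_out --pt "-1 -1 0.4 0 0" --pt "-1 -1 0.4 0 0" --pt "-1 -1 0.4 0 0" --pt "-1 -1 0.4 0 0" --pt "-1 -1 0.4 0 0" --pt "-1 -1 0.4 0 0" --pt "-1 -1 0.4 0 0" --pt "-1 -1 0.4 0 0" --pt "-1 -1 0.4 0 0" --pt "-1 -1 0.4 0 0" --pt "-1 -1 0.4 0 0" --pt "-1 -1 0.4 0 0" --pt "-1 0 0 0 0"

```text
time: 3.4
ee_pos: [0.5021, -0.0956, 0.2326]
eef_rot: [0.8, 0.6, 0.004, -0.005]
ft_force: [-1.1, -0.1, -0.1]
width: 0.0869
```

Emit:
carry_out --pt "-1 -0.3 0.4 0 -0.7" --pt "-1 -0.3 0.4 0 -0.7" --pt "-1 -0.2 0 0 -0.7" --pt "-1 0 0 0 0" --pt "-1 0 0 0 0"

```text
time: 3.82
ee_pos: [0.5217, -0.1194, 0.2321]
eef_rot: [0.738, 0.675, 0.005, -0.006]
ft_force: [0.3, 0.3, 0.8]
width: 0.0869
```

Run:
```python
from h import *
s=read_state(); a=camera('wrist'); cv2.imwrite('pics/w2.png',a)
print(s['ee_pos'],s['eef_rot'],np.abs(s['joint_vel']).max(), s['joint_positions'])
for q,z in [('handle_top',.07),('collar_top',.043)]:
    print(q,[(round(d['conf'],2),np.round(d['xy']),back('wrist',d['xy'],z,s).round(4)) for d in pinpoint(q,'wrist')])
```

```text
[ 0.52166901 -0.11944638  0.23214991] [ 0.73772269  0.67505831  0.00509647 -0.00596103] 0.013665476874462451 [-0.32960859  0.13961174  0.52974245  1.72801156 -0.0889594   1.29751921
  1.70237155]
handle_top [(0.94, array([144., 230.]), array([ 0.5156, -0.2498,  0.07  ])), (0.67, array([311., 220.]), array([ 0.5189, -0.1241,  0.07  ])), (0.66, array([471., 179.]), array([ 0.4988, -0.0048,  0.07  ]))]
collar_top []
```

View pics/w2.png

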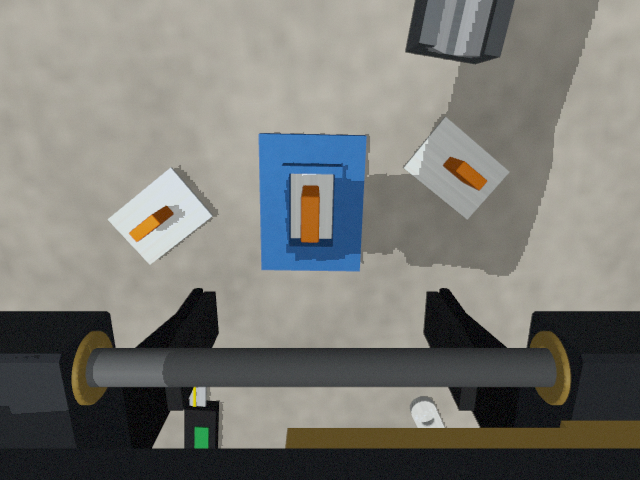

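Emit:
carry_out --pt "-1 -0.16 -0.08 0.6 0" --pt "-1 0 0 0.9 0" --pt "-1 0 0 0.9 0" --pt "-1 0 0 0.9 0" --pt "-1 0 0 0.9 0" --pt "-1 0 0 0 0" --pt "-1 0 0 0 0"

```text
time: 4.55
ee_pos: [0.5204, -0.1166, 0.1046]
eef_rot: [0.738, 0.675, 0.008, -0.005]
ft_force: [1.1, -0.8, -0.3]
width: 0.0871
```

Run:
```python
from h import *
s=read_state(); a=camera('wrist'); cv2.imwrite('pics/w3.png',a)
print(s['ee_pos'],s['eef_rot'],np.abs(s['joint_vel']).max())
for q,z in [('handle_top',.07),('collar_top',.043)]:
    print(q,[(round(d['conf'],2),np.round(d['xy']),back('wrist',d['xy'],z,s).round(4)) for d in pinpoint(q,'wrist')])
im=cv2.cvtColor(a,cv2.COLOR_BGR2HSV);m=cv2.inRange(im,(5,150,60),(18,255,255));print(cv2.connectedComponentsWithStats(m)[2:4])
```

```text
[ 0.52044132 -0.1165523   0.1045782 ] [ 0.73811633  0.6746066   0.008217   -0.00476475] 0.03641331885282101
handle_top [(0.69, array([558., 218.]), array([ 0.4957, -0.0077,  0.07  ])), (0.67, array([ 43., 296.]), array([ 0.5111, -0.2433,  0.07  ])), (0.6, array([302., 288.]), array([ 0.5185, -0.1243,  0.07  ]))]
collar_top []
(array([[     0,      0,    640,    480, 300946],
       [   503,    181,     78,     56,   1936],
       [   287,    225,     30,     98,   2764],
       [    20,    254,     80,     58,   1554]], dtype=int32), array([[319.57699056, 239.15620743],
       [541.42871901, 207.62809917],
       [301.45947902, 274.53256151],
       [ 60.19498069, 283.47490347]]))
```

Emit:
carry_out --pt "-1 -0.3 -0.05 0.4 0" --pt "-1 0 0 0.5 0" --pt "-1 -0.05 0 0.5 0" --pt "-1 0 0 0 0" --pt "-1 0 0 0 0"

```text
time: 5.12
ee_pos: [0.5255, -0.1271, 0.0717]
eef_rot: [0.738, 0.675, 0.015, 0.001]
ft_force: [0.5, 0.7, 0.5]
width: 0.0873
```

Run:
```python
from h import *
s=read_state();print(s['joint_positions'],s['joint_vel'],s['joint_torque']);print(s['ee_pos'],R.from_quat(s['eef_rot']).as_matrix().round(4))
```

```text
[-0.26930501  0.31572754  0.50422482  1.90522672 -0.21377683  0.94982585
  1.8177907 ] [ 0.00262563 -0.00250381  0.00391685 -0.00018647 -0.00025756  0.00100879
  0.00216991] [  0.13137506 -46.72672033   6.20229855 -31.10918999  -0.12712724
  -0.12032789   0.09538254]
[ 0.52551248 -0.12713792  0.07168245] [[ 0.089   0.9958  0.0231]
 [ 0.9958 -0.0894  0.0184]
 [ 0.0204  0.0213 -0.9996]]
```

Emit:
carry_out --pt "-1 0.07 -0.23 0.12 0" --pt "-1 0 0 0.12 0" --pt "-1 0 0 0.12 0" --pt "-1 0 0 0 0"

```text
time: 5.45
ee_pos: [0.5208, -0.1237, 0.0642]
eef_rot: [0.738, 0.675, 0.017, 0.003]
ft_force: [0.2, -0.1, -0.1]
width: 0.0872
```

Run:
```python
from h import *
s=read_state(); print(s['ee_pos'],R.from_quat(s['eef_rot']).as_matrix()[:,2]); a=camera('side')
p=proj('side',[[.5187,-.1243,.05]])[0].astype(int);print(p)
x,y=max(p[0]-80,0),max(p[1]-60,0)
cv2.imwrite('pics/s1.png',cv2.resize(a[y:y+120,x:x+160],(640,480),interpolation=cv2.INTER_CUBIC))
w=camera('wrist');im=cv2.cvtColor(w,cv2.COLOR_BGR2HSV);m=cv2.inRange(im,(5,150,60),(18,255,255));print(cv2.connectedComponentsWithStats(m)[2:4])
```

```text
[ 0.52077412 -0.12370543  0.06422039] [ 0.02896548  0.01888793 -0.99940194]
[377 228]
(array([[     0,      0,    640,    480, 299500],
       [   554,    190,     86,     71,   2954],
       [   299,    242,     38,    106,   3689],
       [    10,    275,     65,     37,   1056],
       [   524,    448,      1,      1,      1]], dtype=int32), array([[317.70378965, 238.77211018],
       [601.55551794, 221.66858497],
       [317.49634047, 296.64543237],
       [ 46.73484848, 295.99526515],
       [524.        , 448.        ]]))
```

View pics/s1.png

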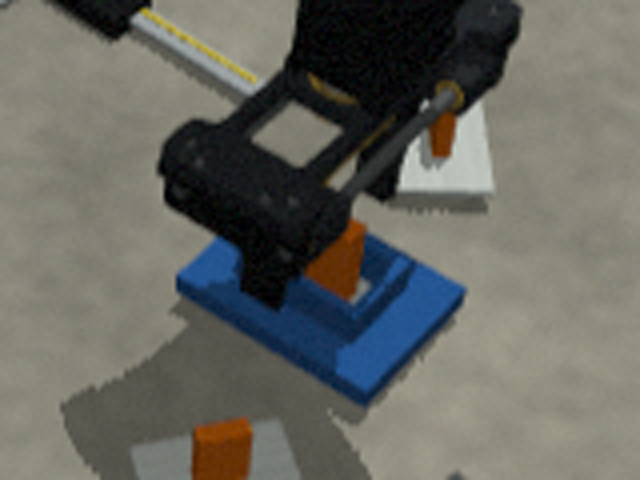

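Side crop: the fingers straddle the orange handle above the collar. Close.

Emit:
carry_out --pt "-1 0 -0.05 0.08 0" --pt "0.3 0 0 0 0" --pt "1 0 0 0 0" --pt "1 0 0 0 0" --pt "1 0 0 0 0" --pt "1 0 0 0 0" --pt "1 0 0 0 0" --pt "1 0 0 0 0" --pt "1 0 0 0 0" --force 35

```text
time: 6.3
ee_pos: [0.5199, -0.1239, 0.0623]
eef_rot: [0.738, 0.675, 0.017, 0.003]
ft_force: [0.3, -0.3, -0.3]
width: 0.0418
```

Emit:
carry_out --pt "1 0 0 0 0" --pt "1 0 0 0 0" --pt "1 0 0 0 0" --pt "1 0 0 0 0" --pt "1 0 0 0 0" --pt "1 0 0 0 0" --pt "1 0 0 0 0" --pt "1 0 0 0 0"

```text
time: 6.97
ee_pos: [0.5199, -0.1242, 0.0624]
eef_rot: [0.738, 0.675, 0.017, 0.003]
ft_force: [-0.9, -0.0, 0.7]
width: 0.0143
```

Emit:
carry_out --pt "1 0 0 -0.2 0" --pt "1 0 0 -0.4 0" --pt "1 0 0 -0.5 0" --pt "1 0 0 -0.5 0" --pt "1 0 0 -0.5 0" --pt "1 0 0 -0.5 0" --pt "1 0 0 -0.5 0" --pt "1 0 0 -0.5 0" --pt "1 0 0 -0.4 0" --pt "1 0 0 0 0"

```text
time: 7.8
ee_pos: [0.5119, -0.1268, 0.1914]
eef_rot: [0.739, 0.674, 0.014, 0.001]
ft_force: [-0.7, 0.8, -4.0]
width: 0.0138
```

Emit:
carry_out --pt "1 0.4 -0.03 0 -0.3" --pt "1 0.8 -0.06 0 -0.4" --pt "1 0.8 -0.03 0 -0.4" --pt "1 0.8 0 0 -0.4" --pt "1 0.8 0.03 0 -0.4" --pt "1 0.8 0.06 0 -0.4" --pt "1 0.8 0.09 0 -0.4" --pt "1 0.8 0.11 0 -0.4" --pt "1 0.8 0.14 0 -0.4" --pt "1 0.8 0.17 0 -0.4" --pt "1 0.8 0.2 0 -0.4" --pt "1 0.8 0.22 0 -0.4" --pt "1 0.5 0.15 0 -0.4" --pt "1 0.2 0.06 0 0" --pt "1 0 0 0 0"

```text
time: 9.05
ee_pos: [0.4947, 0.194, 0.1879]
eef_rot: [0.557, 0.831, 0.008, -0.001]
ft_force: [-0.2, -0.4, -4.7]
width: 0.0134
```

```bash
cat > rim.py <<'E'
from h import *
s=read_state(); w=camera('wrist'); M=R.from_quat(s['eef_rot']).as_matrix()
print(s['ee_pos'],'yaw',np.degrees(np.arctan2(M[1,0],M[0,0])),'z',M[:,2].round(4),s['ft_force'],s['width'])
im=cv2.cvtColor(w,cv2.COLOR_BGR2HSV)
m=cv2.inRange(im,(60,80,100),(90,255,255)); cs,_=cv2.findContours(m,0,1); k=[c for c in cs if len(c)>20]
if k:
    k=cv2.convexHull(np.vstack(k))[:,0]
    print(cv2.minAreaRect(np.array([back('wrist',x,.06,s)[:2] for x in k]).astype(np.float32)*1000))
import time;cv2.imwrite('pics/w%d.png'%time.time(),w);cv2.imwrite('pics/last.png',w)
E
python3 rim.py
```

```text
[0.49470855 0.19398194 0.18790763] yaw 112.33994086271706 z [ 0.0077  0.0137 -0.9999] [-0.16836591 -0.38715505 -4.66741921] 0.013440166746190505
((487.41339111328125, 263.849853515625), (75.4300308227539, 3.2530019283294678), 20.342815399169922)
```

View pics/last.png

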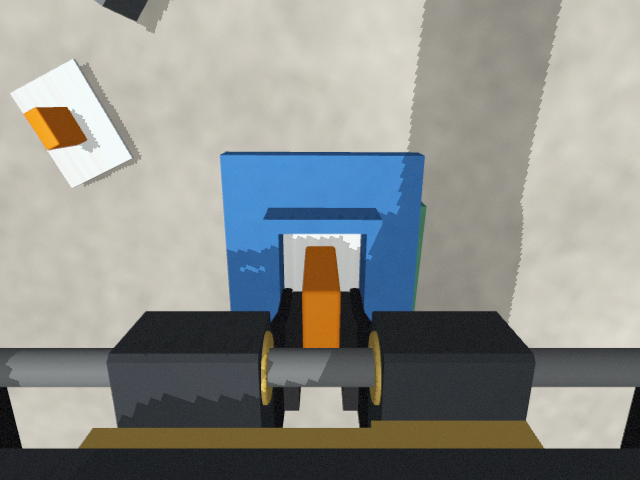

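The pair hangs level in the grip, and only the case's green edge (424,210) shows from here. I'll fit the case box on the saved top and side pictures.

Run:
```python
from h import *
from scipy.optimize import minimize
def mask(f,lo,hi):
    im=cv2.cvtColor(cv2.imread(f),cv2.COLOR_BGR2HSV); m=cv2.inRange(im,lo,hi)
    n,l,st,_=cv2.connectedComponentsWithStats(m); k=1+np.argmax(st[1:,4]); h=cv2.convexHull(np.argwhere(l==k)[:,::-1].astype(np.int32))
    o=np.zeros(m.shape,np.uint8); cv2.fillConvexPoly(o,h,1); return o
s=dict(ee_pos=[.4826,.2785,.236],eef_rot=[.813,.582,.001,-.001])
def box(p,L,W,H,z0=0):
    c,n=np.cos(p[2]),np.sin(p[2]); return np.array([[p[0]+c*a*L/2-n*b*W/2,p[1]+n*a*L/2+c*b*W/2,z] for a in(-1,1) for b in(-1,1) for z in(z0,z0+H)])
def fit(ms,p0,L,W,H,z0=0):
    def cost(v):
        p=np.array([v[0],v[1],v[2]]); t=0
        for c,m in ms:
            q=proj(c,box(p,L,W,H,z0),s); o=np.zeros((480*4,640*4),np.uint8)
            cv2.fillConvexPoly(o,cv2.convexHull(np.round(q*4+1.5).astype(np.int32)),1); M=cv2.resize(m,None,fx=4,fy=4,interpolation=0)
            t+=1-(o&M).sum()/(o|M).sum()
        return t
    r=minimize(cost,p0,method='Nelder-Mead',options=dict(initial_simplex=np.array(p0)+np.r_[[[0,0,0]],np.diag([.01,.01,.1])]))
    return r.x[0].round(4),r.x[1].round(4),np.degrees(r.x[2]).round(1),round(r.fun,3)
lo,hi=(60,70,20),(95,255,255)
T_=[(c,mask(f'pics/{f}.png',lo,hi)) for c,f in(('top','top'),('side','side'),('wrist','w1'))]
for sub in ([T_[0]],[T_[1]],[T_[2]],T_[:2],T_): print([x[0] for x in sub],fit(sub,[.511,.236,.36],.104,.074,.06))
lo,hi=(105,110,30),(125,255,255)
B=[(c,mask(f'pics/{c}.png',lo,hi)) for c in('top','side')]
for sub in ([B[0]],): print('cover',fit(sub,[.519,-.125,-.1],.118,.088,.013,.01))
```

```text
['top'] (np.float64(0.513), np.float64(0.2354), np.float64(21.5), np.float64(0.059))
['side'] (np.float64(0.512), np.float64(0.2361), np.float64(20.1), np.float64(0.016))
['wrist'] (np.float64(0.5123), np.float64(0.2351), np.float64(20.3), np.float64(0.009))
['top', 'side'] (np.float64(0.5122), np.float64(0.2359), np.float64(20.4), np.float64(0.078))
['top', 'side', 'wrist'] (np.float64(0.5123), np.float64(0.2354), np.float64(20.2), np.float64(0.091))
cover (np.float64(0.5177), np.float64(-0.1244), np.float64(-6.1), np.float64(0.022))
```

Emit:
carry_out --pt "1 0.35 0.37 0.2 0.2" --pt "1 0.35 0.37 0.3 0.2" --pt "1 0.35 0.37 0.3 0" --pt "1 0 0 0 0" --pt "1 0 0 0 0"

```text
time: 9.52
ee_pos: [0.5177, 0.2263, 0.1636]
eef_rot: [0.578, 0.816, 0.006, 0.001]
ft_force: [0.6, -0.6, -3.0]
width: 0.014
```

```bash
cat > fitc.py <<'E'
from h import *
import sys
from scipy.optimize import minimize
def run(cams,rel_z,lo=(105,110,30),hi=(125,255,255)):
    s=read_state(); M=R.from_quat(s['eef_rot']).as_matrix(); yaw=np.arctan2(M[1,0],M[0,0]); e=np.array(s['ee_pos'])
    print('t',s['time'],'tcp',e.round(4),'yaw',np.degrees(yaw).round(1),'z',M[:,2].round(4),'f',np.round(s['ft_force'],1),s['width'])
    ims={c:camera(c) for c in cams}
    for c in cams:
        cv2.imwrite(f'pics/n_{c}.png',ims[c]); m=cv2.inRange(cv2.cvtColor(ims[c],cv2.COLOR_BGR2HSV),lo,hi); E=cv2.resize(m,None,fx=4,fy=4,interpolation=0)>0
        def pts(p):
            cc,n=np.cos(p[2]),np.sin(p[2]); L,W=.118,.088
            return np.array([[p[0]+cc*a*L/2-n*b*W/2,p[1]+n*a*L/2+cc*b*W/2,z] for a in(-1,1) for b in(-1,1) for z in(p[3],p[3]+.013)])
        def cost(v):
            o=np.zeros(E.shape,np.uint8); q=proj(c,pts(v),s)
            cv2.fillConvexPoly(o,cv2.convexHull(np.round(q*4+1.5).astype(np.int32)),1); o=o>0
            return ((~o)&E).sum()+ .5*(o&~E).sum()
        z=e[2]-rel_z; p0=np.array([e[0],e[1],yaw-np.pi/2])
        r=minimize(lambda v:cost([*v,z]),p0,method='Nelder-Mead',options=dict(initial_simplex=p0+np.r_[[[0,0,0]],np.diag([.008,.008,.08])]))
        print(c,'cover',r.x[:2].round(4),np.degrees(r.x[2]).round(1),'z',z.round(4),r.fun)
if __name__=='__main__': run(['top','side'],float(sys.argv[1]))
E
python3 fitc.py 0.0524; python3 rim.py
```

```text
t 9.5167 tcp [0.5177 0.2263 0.1636] yaw 109.4 z [ 0.0084  0.0093 -0.9999] f [ 0.6 -0.6 -3. ] 0.013977486130215213
top cover [0.509  0.2238] 24.0 z 0.1112 25723.0
side cover [0.513 0.226] 21.1 z 0.1112 20882.0
[0.51744583 0.22640724 0.16391525] yaw 109.38751421088394 z [ 0.0085  0.0099 -0.9999] [-0.08608135 -0.20318222 -4.19708234] 0.01383489394585056
```

Run:
```python
from h import *
a=cv2.imread('pics/n_side.png')[250:450,180:400];b=cv2.imread('pics/n_top.png')[180:340,80:260]
cv2.imwrite('pics/c.png',np.hstack([cv2.resize(a,(440,400)),cv2.resize(b,(360,400))]))
```

```text
(no output)
```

View pics/c.png

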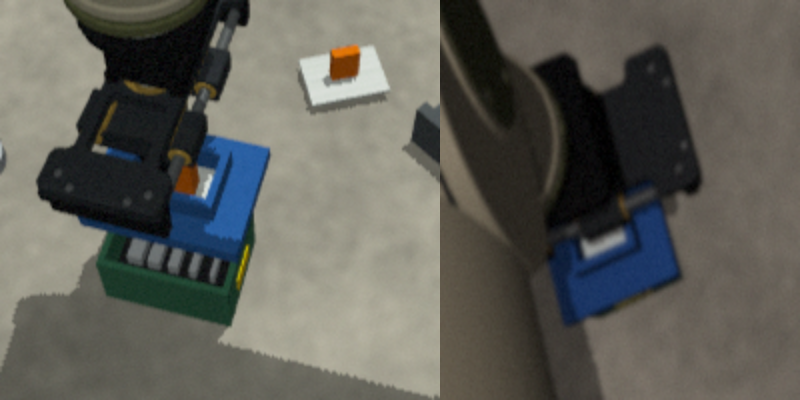

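Emit:
carry_out --pt "1 0.35 0.03 0.2 -0.2" --pt "1 0 0 0.3 0" --pt "1 0 0 0.3 0" --pt "1 0 0 0.2 0" --pt "1 0 0 0 0" --pt "1 0 0 0 0"

```text
time: 10.17
ee_pos: [0.5146, 0.2363, 0.1318]
eef_rot: [0.571, 0.821, 0.007, 0.001]
ft_force: [-0.4, 0.3, -4.6]
width: 0.0139
```

```bash
python3 fitc.py 0.0524|grep -v top
```

```text
t 10.1667 tcp [0.5146 0.2363 0.1318] yaw 110.4 z [ 0.0096  0.0107 -0.9999] f [-0.4  0.3 -4.6] 0.013885442171320997
side cover [0.5108 0.2339] 19.9 z 0.0794 21680.0
```

Emit:
carry_out --pt "1 0 0.04 0.1 0" --pt "1 0 0 0.15 0" --pt "1 0 0 0.15 0" --pt "1 0 0 0.1 0" --pt "1 0 0 0 0"

```text
time: 10.68
ee_pos: [0.517, 0.2371, 0.1167]
eef_rot: [0.571, 0.821, 0.008, 0.001]
ft_force: [0.6, 0.0, -5.1]
width: 0.0139
```

Emit:
carry_out --pt "1 0 -0.08 0.06 0" --pt "1 0 0 0.08 0" --pt "1 0 0 0.08 0" --pt "1 0 0 0 0"

```text
time: 11.02
ee_pos: [0.5144, 0.2362, 0.1092]
eef_rot: [0.571, 0.821, 0.008, 0.001]
ft_force: [0.1, -0.0, -3.5]
width: 0.014
```

Emit:
carry_out --pt "1 0 0 0.05 0" --pt "1 0 0 0.05 0" --pt "1 0 0 0 0"

```text
time: 11.27
ee_pos: [0.5146, 0.2362, 0.1089]
eef_rot: [0.571, 0.821, 0.008, 0.001]
ft_force: [-0.1, 0.1, -4.3]
width: 0.0137
```

Emit:
carry_out --pt "1 0 0 0.1 0" --pt "1 0 0 0.1 0" --pt "1 0 0 0 0"

```text
time: 11.52
ee_pos: [0.5153, 0.2367, 0.1092]
eef_rot: [0.571, 0.821, 0.01, 0.001]
ft_force: [-0.3, -0.9, -4.8]
width: 0.0135
```

Emit:
carry_out --pt "1 0 0 0.15 0" --pt "1 0 0 0.15 0"

```text
time: 11.68
ee_pos: [0.5173, 0.2378, 0.1068]
eef_rot: [0.571, 0.821, 0.013, 0.002]
ft_force: [-20.7, -11.8, 49.8]
width: 0.0139
```

```bash
python3 - <<'E'
from h import *
s=read_state();print(s['time'],s['ee_pos'],s['joint_positions'],s['joint_vel'],s['ft_force'],s['torque'])
E
python3 fitc.py 0.0524 | grep -v top;python3 - <<'E'
from h import *
a=cv2.imread('pics/n_side.png')[280:440,200:340]
cv2.imwrite('pics/d.png',cv2.resize(a,(525,600),interpolation=2))
E
```

```text
11.6833 [0.51729519 0.23776133 0.10679758] [-0.69063546  0.30284394  0.21603696  1.79536931 -0.08495545  1.02768217
  1.48402814] [ 0.00879262  0.01842858 -0.00154522  0.00185497 -0.01376847 -0.0562441
  0.0138627 ] [-20.7238651  -11.77341165  49.83850738] [-2.63870373  4.36788358  0.06243029]
t 11.6833 tcp [0.5173 0.2378 0.1068] yaw 110.3 z [ 0.017   0.0189 -0.9997] f [-20.7 -11.8  49.8] 0.013947840840359736
side cover [0.5125 0.2361] 22.6 z 0.0544 20931.0
```

View pics/d.png

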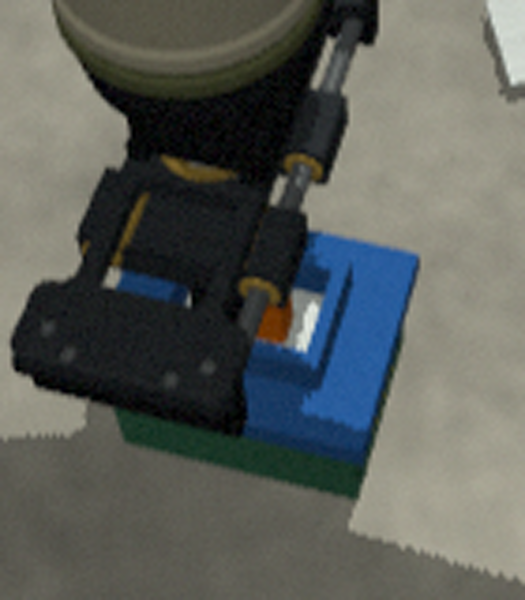

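Side crop: the pair is down on the rim and aligned with the case. The push reads 50 N at the expected height, so it's seated. Relax and release.

Emit:
carry_out --pt "1 0 0 -0.04 0" --pt "1 0 0 0 0" --pt "1 0 0 0 0"

```text
time: 12.03
ee_pos: [0.5183, 0.2381, 0.1091]
eef_rot: [0.571, 0.821, 0.014, 0.002]
ft_force: [0.4, 0.1, -3.9]
width: 0.0135
```

Emit:
carry_out --pt "1 0 -0.1 0.06 0" --pt "1 0 0 0.06 0"

```text
time: 12.2
ee_pos: [0.5161, 0.2376, 0.1067]
eef_rot: [0.571, 0.821, 0.015, 0.003]
ft_force: [-19.9, -10.0, 45.7]
width: 0.014
```

Emit:
carry_out --pt "-1 0 0 0.02 0" --pt "-1 0 0 0 0" --pt "-1 0 0 0 0" --pt "-1 0 0 0 0" --pt "-1 0 0 0 0" --pt "-1 0 0 0 0" --pt "-1 0 0 0 0" --pt "-1 0 0 0 0" --pt "-1 0 0 0 0" --pt "-1 0 0 0 0" --pt "-1 0 0 0 0" --pt "-1 0 0 0 0" --pt "-1 0 0 0 0" --pt "-1 0 0 0 0"

```text
time: 13.37
ee_pos: [0.5159, 0.2379, 0.1051]
eef_rot: [0.571, 0.821, 0.015, 0.003]
ft_force: [0.7, -0.8, -0.9]
width: 0.086
```

```bash
python3 fitc.py 0.05 | grep -v top; python3 rim.py | head -1
```

```text
t 13.3667 tcp [0.5159 0.2379 0.1051] yaw 110.4 z [ 0.0216  0.0218 -0.9995] f [ 0.7 -0.8 -0.9] 0.08599236353816453
side cover [0.5118 0.2343] 19.8 z 0.0551 18675.5
[0.51588732 0.23785469 0.10505305] yaw 110.3723145608032 z [ 0.0216  0.0218 -0.9995] [ 0.14315428  0.04779104 -0.9412018 ] 0.08685593814870476
```

View pics/last.png

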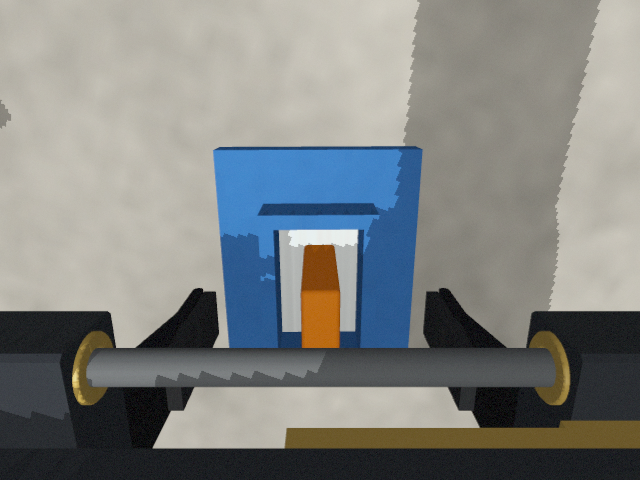

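Emit:
carry_out --pt "-1 -0.05 -0.17 0.15 0" --pt "-1 0 0 0.15 0" --pt "-1 0 0 0.15 0" --pt "-1 0 0 0 0" --force 30

```text
time: 13.85
ee_pos: [0.5113, 0.2345, 0.09]
eef_rot: [0.571, 0.821, 0.015, 0.003]
ft_force: [0.2, -0.1, -0.2]
width: 0.087
```

Emit:
carry_out --pt "-1 0 0 0.1 0" --pt "-1 0 0 0 0" --pt "1 0 0 0 0" --pt "1 0 0 0 0" --pt "1 0 0 0 0" --pt "1 0 0 0 0" --pt "1 0 0 0 0" --pt "1 0 0 0 0" --pt "1 0 0 0 0" --pt "1 0 0 0 0" --pt "1 0 0 0 0" --pt "1 0 0 0 0" --pt "1 0 0 0 0"

```text
time: 14.93
ee_pos: [0.5115, 0.2347, 0.0865]
eef_rot: [0.571, 0.821, 0.015, 0.003]
ft_force: [0.5, 0.8, -0.3]
width: 0.0474
```

Emit:
carry_out --pt "1 0 0 -0.1 0" --pt "1 0 0 -0.15 0" --pt "1 0 0 -0.15 0" --pt "1 0 0 -0.15 0" --pt "1 0 0 0 0"

```text
time: 15.35
ee_pos: [0.5107, 0.234, 0.1042]
eef_rot: [0.571, 0.821, 0.015, 0.002]
ft_force: [0.4, 0.7, -2.6]
width: 0.0481
```

```bash
python3 fitc.py 0.031 | grep -v top
python3 - <<'E'
from h import *
a=cv2.imread('pics/n_side.png')[280:440,200:340]
cv2.imwrite('pics/e.png',cv2.resize(a,(525,600),interpolation=2))
E
```

```text
t 15.35 tcp [0.5107 0.234  0.1042] yaw 110.4 z [ 0.0205  0.0211 -0.9996] f [ 0.4  0.7 -2.6] 0.04814980187252389
side cover [0.5104 0.233 ] 19.3 z 0.0732 22611.5
```

View pics/e.png

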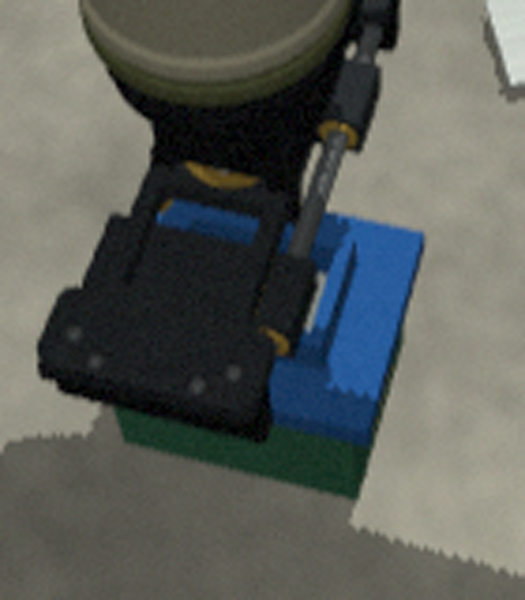

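The cover is up about 18 mm in the side crop, and the 2 to 2.6 N on the wrist matches the cover alone. Continue lifting.

Emit:
carry_out --pt "1 0 0.01 -0.25 0" --pt "1 0 0.01 -0.35 0" --pt "1 0 0.01 -0.35 0" --pt "1 0 0.01 -0.35 0" --pt "1 0 0.01 -0.35 0" --pt "1 0 0.01 -0.35 0" --pt "1 0 0.01 -0.35 0" --pt "1 0 0.01 -0.35 0" --pt "1 0 0 -0.25 0" --pt "1 0 0 0 0" --pt "1 0 0 0 0"

```text
time: 16.37
ee_pos: [0.5114, 0.2329, 0.2037]
eef_rot: [0.571, 0.821, 0.015, 0.003]
ft_force: [-0.1, -0.6, -2.5]
width: 0.0475
```

```bash
python3 fitc.py 0.031 | grep -v top
python3 - <<'E'
from h import *
a=cv2.imread('pics/n_side.png')[230:440,180:400]
cv2.imwrite('pics/f.png',cv2.resize(a,(628,600),interpolation=2))
E
```

```text
t 16.3667 tcp [0.5114 0.2329 0.2037] yaw 110.4 z [ 0.0222  0.0222 -0.9995] f [-0.1 -0.6 -2.5] 0.04746586356741465
side cover [0.5117 0.2322] 19.7 z 0.1727 26664.5
```

View pics/f.png

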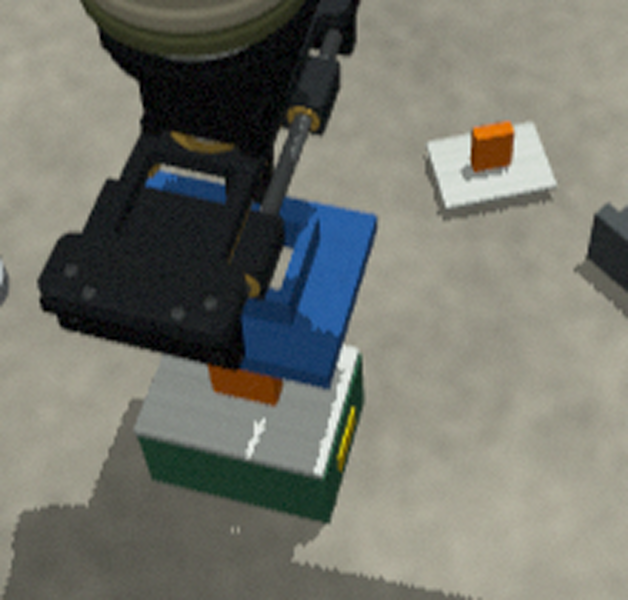

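The inner lid sits flush on the case with its handle standing. The cover is held level, its underside about 56 mm above the handle's top.

```bash
python3 -c "
from bench import *
s=read_state();print(s['time'],s['width'],s['ft_force']);print(close_job())"
```

```text
16.4667 0.04749178964519609 [ 0.63793457 -0.08267659 -2.19878473]
the job is handed in; nothing more can be done
None
```

The fit check is done and handed in at 16.5 s. I carried the nested lids by the handle to the green case and lowered them until they pressed firmly on the rim. I let go there, then lifted the blue cover alone by its collar.

- **Inner lid:** in the last side view it sits flush and aligned on the case rim, with its handle upright.
- **Cover:** it is still gripped (47.5 mm opening) and the wrist feels about 2.2 N, which matches the cover's weight alone. Its underside is about 56 mm above the handle's top.
- **Seating push:** the wrist force reached about 50 N upward while pressing the lid down, under the 120 N limit.
- **Disagreements:** the tool drifted to about 1.8° of tilt, which I could not correct with the moves available. The first case estimates differed by up to about 8 mm, but a box fit on the three cameras agreed within about 1 mm. The top camera's fit of the carried cover was poor because the arm blocked it, so I used the side camera.
- **Not checked:** I never worked near the V-block, ring gauge, link plate or caliper, but took no final picture to confirm they stayed put.

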